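Set the tube rocker to fast and start it

ROBOT

A 6-joint arm with a two-finger parallel gripper is mounted at the origin on the work surface. World frame = base frame: x ahead of the robot, y to its left, z up, the work surface at z = 0. Lengths are in m, angles in rad, forces in N, time in s.
With the tool pointing down it reaches from about 0.275 to 0.825 m from the base axis. Payload 5.2 kg.
Tool frame: the origin (TCP) lies on the centre line of the jaws, within the pads' length; the fingertips stand 17 mm ahead of it and the grasp point (between the pads) lies 2 mm behind it; z points along the fingers, x is the direction in which the jaws open and shut, and the axes are right-handed (so a half turn about z gives the same grasp; the last joint's range is limited). The gripper opens to 93 mm and grips with 3 to 60 N. Pads are 15 mm wide; open, the fingers measure 128 mm over their backs; the gripper's body (75 mm by 188 mm) begins 65 mm behind the grasp point.
Start: joints at [-1.311, 0.259, 1.535, -0, 1.348, -0.203], TCP at [0.246, -0.492, 0.236] pointing down, gripper open.
Joint ranges: [-3.14, 3.14], [-0.91, 2.08], [0.19, 2.58], [-1.22, 4.36], [0.22, 2.71], [-3.12, 3.12]. Speed limits (rad/s): [2.57, 2.57, 3.14, 3.14, 3.14, 3.14].

INTERFACE

Orientations are given as a unit quaternion [w, x, y, z].
In Python, from station import sensors, camera, camera_model, workorder, boxes_of, masks_of gives the robot as it stands. The module is installed in compiled form; this text tells all that it offers.
- The arm moves only by the tool jog_arm, never from a script. Its argument "rows" is a list of rows, each a list of 7 numbers: the turn, a rotation vector about the tool's x, y, z in rad, then the shift along the tool's x, y, z in m, then the finger opening in m, from 0 to 0.093. In form: [[wx, wy, wz, dx, dy, dz, grip], ...]. A call has 1 to 8 rows; each row is the pose to reach, as a shift and turn from the pose measured when the call began, along the tool's axes at that moment; what a row does not reach only later rows make up. A row lasts 1/10 s, in which the tool goes at most 50 mm and 8.59 degrees, less where a joint would pass 70% of its speed; a pose out of reach is approached as far as the arm can. A call with a gripper value outside its range is refused whole. The fingers move at their own pace and stop on an object; "squeeze" is the grip in N (left out, the last holds). Time passes only in rows, so rows that repeat a pose let the fingers close. It gives the time, the measured TCP pose, the force and the opening at its end, in the units of the state.
- sensors.state(): the state, without advancing time (a new reading comes with each control period).
- camera(name): name is "side" or "top" or "wrist"; returns the picture (384x512x3 uint8, red, green, blue); there is no depth.
- camera_model(name): a dict with "fx", "fy", "cx", "cy" (pixels), "world_to_cam" (4x4, takes a point from world to camera coordinates); the wrist camera has in their place "mount" (4x4, takes a point from camera to tool coordinates, whose origin is the TCP and whose axes are the tool frame's). Camera axes: x right, y up, looking along -z (the intrinsics and any distortion apply to the point x, -y, -z); pixel columns grow to the right and rows downward; lengths in m; the calibration is good to about 2 mm. A picture is of the moment at which its call begins: read the wrist's pose just before it. camera_model takes no time and is no camera call.
- workorder.sign_off(): hands the job in, once; it reports no verdict.
Trained networks look in the newest picture that a camera, given by its name, has taken for a name from the list of things; names that differ only in an ending like _2 or _b are one class to them, and where a whole thing is asked for, a point or a joint stands for the part that bears it (a point fixed in the world has none). Each returns a list of dicts, best first, with "confidence" (0 to 1); they miss things now and then, are a little off and sometimes report something else, mostly with a low value. They report only what shows in the picture. A call takes as long as a camera call.
- boxes_of(camera, target): "at" ([column, row] in pixels, amid what is visible of it).
- masks_of(camera, target): "pixels" (384x512 bool, what is visible of it) and "at" ([column, row] in pixels, amid what is visible of it).
The state is a dict: "t": time; "joint_pos": joint angles; "qd": joint speeds; "effort": joint torques, N m; "ee_pos": TCP position; "ee_rot": TCP orientation; "contact_force": force on the tool from outside, world axes, zero at the start; "ft_torque": the same for the moment, N m; "grip_width": finger opening in m.
Only numpy, scipy, OpenCV 4.12 (cv2) and the standard library are available. Lean on these libraries where they do the work, as an engineer would, in place of code of your own. Each camera call takes 0.05 s, during which the arm holds its last target.

TASK

Get the tube rocker running at full speed: with the fingertips, push its speed lever from off, through the slow click, all the way to the fast stop. Only then press the start button fully down and let it spring back. Do not shove the rocker out of place or lift it, and leave the glassware, tub and rack standing where they are.

Things in the scene. Friction and masses are not known exactly. Their poses are not given: they have to be found in the camera images.
- mixer: White tube rocker, 240 x 300 mm, 3.6 kg, loose on rubber feet; slides if shoved with over about 20 N. Origin: on the bench, 110 mm behind its front edge, mid-width. z up; -x is the front, +y its left seen from the front. Flat control deck: x -110 to -5 mm, top 70 mm above the bench. Behind it a platform with tubes, top 126 mm, to x = +130 mm.
- lever (a joint): Speed lever angle, rad: 0 = off stop (leans to the rocker's -y), 0.42 = first detent, slow (upright), 0.84 = last stop, fast (leans to +y). Pivots about the rocker's x axis direction, at x -60, y +50, z 20 mm. Springs into the nearest notch; crests at 0.21 and 0.63 rad take about 5 N at the grip. Beyond 0.63 it snaps home to 0.84 and stays.
- lever_grip (a point): Centre of the lever's black cross grip: round bar, 18 mm diameter, 44 mm long, along the rocker's x, on a thin steel stem (12 x 6 mm) from a slot in the deck. 100 mm from the pivot, it swings in the rocker's y-z plane: 111 mm above the bench at off and fast, 120 mm at slow, 82 mm along +y from off to fast.
- start_top (a point): Centre of the top of the round white start button in a dark collar, 28 mm diameter, standing 13 mm above the deck (83 mm above the bench) at x = -60, y = -90 mm in the rocker's frame. Pressed straight down.
- start (a joint): Travel of the start button in m: 0 = out, 0.006 = fully pressed; it starts the rocker at about 0.004 and springs back when released. Starts to move at about 2 N, about 5 N fully down.
- beaker: Empty glass beaker, 66 mm diameter, 85 mm tall, loose bystander in front of the rocker. Origin at the centre of its underside.
- tub: White plastic tub with a grey lid, 62 mm diameter, 75 mm tall, loose bystander in front of the rocker. Origin at the centre of its underside.
- flask: Conical glass flask with cork, 80 mm diameter at the foot, 125 mm tall, loose bystander beside the rocker. Origin at the centre of its underside.
- rack: White test-tube rack, 56 x 200 mm, 65 mm tall, with three glass tubes reaching 101 mm, loose bystander beside the rocker. Origin at the centre of its underside; 200 mm along its y.

How it is judged:
On the way, in this order (a step that is already met when the one before it is completed fails the run):
1. the speed lever is past the slow detent and at the fast stop (value of joint lever above 0.79 rad), for 0.2 s.
2. the start button is pressed down (value of joint start above 0.004 m), for 0.04 s.
At the end, for the whole second after the job is handed in: The lever rests at the fast stop (above 0.79 rad of 0.84), the start button was pressed beyond 4 mm after that and is out again (under 1.5 mm), the rocker stands within 20 mm of where it was, and beaker, tub, flask and rack stand upright (within 0.2 rad) within 20 mm of where they were (value of joint lever above 0.79 rad and value of joint start below 0.0015 m and distance of each of mixer, beaker, tub, flask, rack from where it was at the start of the episode below 0.02 m and linear speed of mixer below 0.01 m/s and angle between each of beaker, tub, flask, rack's own z axis and vertical below 0.2 rad); the robot touches nothing.
It fails at once if the start button is pressed before the lever is at the fast stop (value of joint start above 0.004 m and value of joint lever below 0.75 rad).
It fails at once if the rocker is lifted, tipped or shoved out of place (distance of mixer from where it was at the start of the episode above 0.02 m or height (world z) of mixer above 0.008 m or angle between mixer's own z axis and vertical above 0.06 rad).
It fails at once if the beaker or the lidded tub is lifted, moved or knocked over (distance of any of beaker, tub from where it was at the start of the episode above 0.02 m or height (world z) of any of beaker, tub above 0.01 m or angle between any of beaker, tub's own z axis and vertical above 0.2 rad).
It fails at once if the flask or the tube rack is lifted, moved or knocked over (distance of any of flask, rack from where it was at the start of the episode above 0.02 m or height (world z) of any of flask, rack above 0.01 m or angle between any of flask, rack's own z axis and vertical above 0.2 rad).
It also fails if it takes over 45 s, if anything falls off the work surface, if the arm or the gripper's body presses on something with over 40 N, if the wrist force passes 120 N, or if a joint passes its speed limit or range.

## Working session

There is one attempt and no reset: what is moved stays moved. The work goes in short steps, Python scripts to look and compute and a tool call to move; the robot and the scene stay as the last step left them, time stands still between calls to the robot, and variables do not carry over. Pictures are saved under pics/ and viewed, and the job is handed in when it is done.

Besides the shell and the picture viewer there is one more tool, called after "Request:" as a command line: name --pt "numbers of a row" for each row, then --argument value for the rest. jog_arm: Moves the arm, as the interface text tells. Its arguments: {"type":"object","properties":{"rows":{"type":"array"},"squeeze":{"type":"number"}},"required":["rows"]}

```bash
mkdir -p pics
cat > h.py <<'E'
import numpy as np, cv2
from station import sensors, camera, camera_model, workorder, boxes_of, masks_of
from scipy.spatial.transform import Rotation as R
def proj(m,P,w2c=None):
    T=np.array(m["world_to_cam"]) if w2c is None else w2c
    p=T[:3,:3]@np.asarray(P,float)+T[:3,3]
    x,y,z=p[0],-p[1],-p[2]
    return np.array([m["fx"]*x/z+m["cx"],m["fy"]*y/z+m["cy"]])
def ray(m,uv,w2c=None):
    T=np.array(m["world_to_cam"]) if w2c is None else w2c
    C=np.linalg.inv(T)
    d=np.array([(uv[0]-m["cx"])/m["fx"],-(uv[1]-m["cy"])/m["fy"],-1.])
    return C[:3,3],C[:3,:3]@d
def atz(m,uv,z,w2c=None):
    o,d=ray(m,uv,w2c); return o+d*(z-o[2])/d[2]
def save(n,img): cv2.imwrite(n,img[:,:,::-1])
E
python3 - <<'E'
from h import *
s=sensors.state(); print(s)
for c in ["side","top","wrist"]:
    save(f"pics/a_{c}.png",camera(c)); print(c,camera_model(c))
for c in ["side","top"]:
    m=camera_model(c)
    for t in ["mixer","lever_grip","start_top","beaker","tub","flask","rack"]:
        for b in boxes_of(c,t)[:2]: print(c,t,b)
E
```

```text
{'t': 0.0, 'joint_pos': array([-1.31079920e+00,  2.59315541e-01,  1.53606556e+00, -1.76730489e-05,
        1.34800261e+00, -2.02813742e-01]), 'qd': array([ 0.00079156, -0.00125111, -0.00090164,  0.00030288,  0.00021378,
        0.00074015]), 'effort': array([-1.37577263e-03, -4.37309718e+01, -2.84009439e+01,  7.16123753e-02,
        4.13170690e-02, -1.54375707e-04]), 'ee_pos': array([ 0.24542986, -0.49163009,  0.2348395 ]), 'ee_rot': array([-6.08608438e-04,  8.50431475e-01, -5.26085074e-01, -6.56994399e-04]), 'contact_force': array([ 0.60642265, -0.11411732,  0.18204708]), 'ft_torque': array([-0.00517102,  0.05865201, -0.02322159]), 'grip_width': 0.09316239792643466}
side {'fx': 398.1627443967215, 'fy': 398.1627443967215, 'cx': 257.45240433156187, 'cy': 184.6305915688639, 'world_to_cam': array([[-0.75126882, -0.65997919,  0.0047575 ,  0.44244702],
       [ 0.51760514, -0.58469833,  0.62467014, -0.29006841],
       [-0.40948758,  0.4717577 ,  0.78087425, -0.82259479],
       [ 0.        ,  0.        ,  0.        ,  1.        ]])}
top {'fx': 367.3342304285908, 'fy': 367.3342304285908, 
[... 883 characters left out ...]
ide lever_grip {'at': [256.5, 167.3], 'confidence': 0.67}
side start_top {'at': [274.3, 144.8], 'confidence': 0.41}
side beaker {'at': [291.9, 244.7], 'confidence': 0.74}
side tub {'at': [312.5, 191.0], 'confidence': 0.71}
side flask {'at': [288.8, 121.7], 'confidence': 0.73}
side rack {'at': [193.0, 265.8], 'confidence': 0.93}
top mixer {'at': [246.1, 174.9], 'confidence': 0.57}
top start_top {'at': [279.8, 187.9], 'confidence': 0.55}
top beaker {'at': [219.9, 259.9], 'confidence': 0.89}
top tub {'at': [279.0, 236.3], 'confidence': 0.71}
top tub {'at': [246.3, 176.0], 'confidence': 0.49}
top flask {'at': [333.8, 168.6], 'confidence': 0.95}
top rack {'at': [165.3, 214.3], 'confidence': 0.95}
```

```bash
python3 -c "
import cv2
for c in ['side','top']:
    i=cv2.imread(f'pics/a_{c}.png')[60:330,110:410]
    cv2.imwrite(f'pics/b_{c}.png',cv2.resize(i,None,fx=2.2,fy=2.2,interpolation=2))"
```

```text
(no output)
```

View pics/b_side.png

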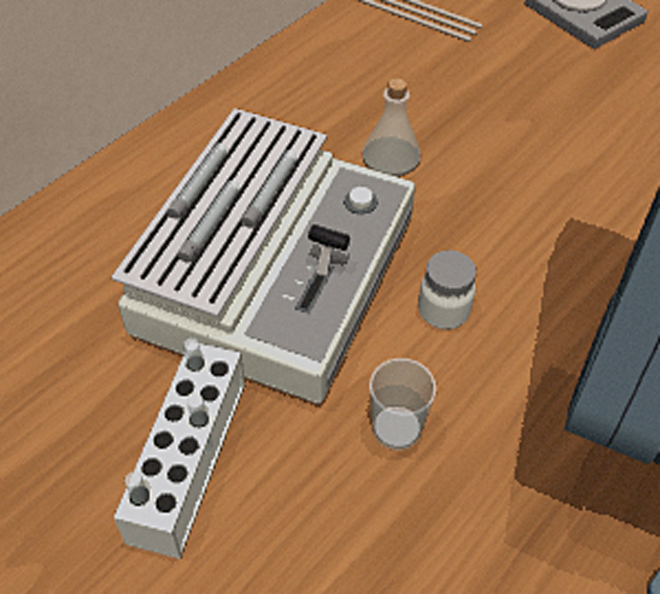

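View pics/b_top.png

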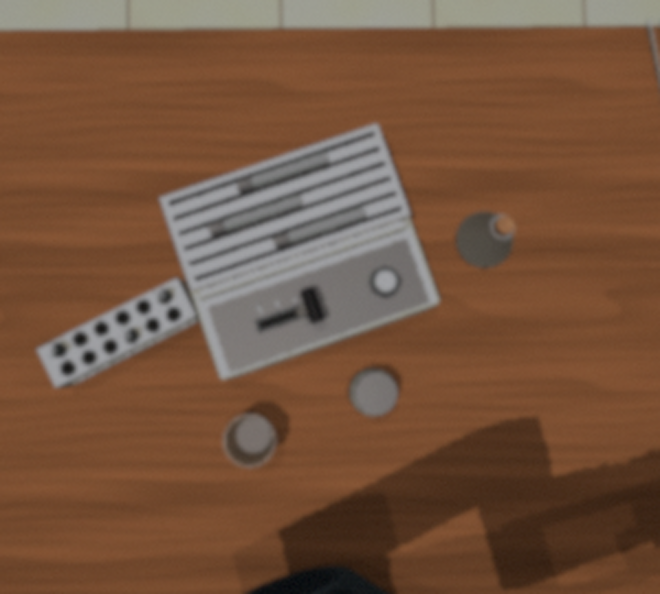

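View pics/a_wrist.png

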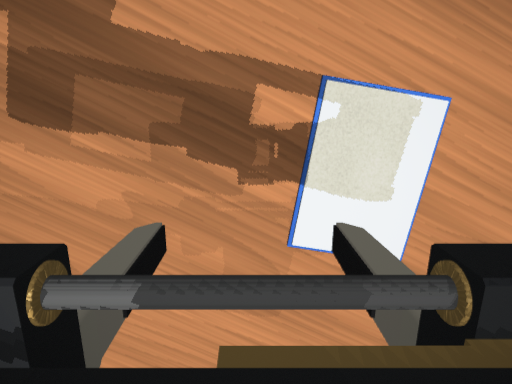

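The side and top views agree. The lever grip is at about (259,168) side / (252,199) top and leans to the rocker's -y, so it is off. The button is at about (274,149) side / (285,188) top. Next I fit the rocker pose to these and the deck corners.

```bash
cat > fit.py <<'E'
from h import *
from scipy.optimize import least_squares
f=lambda u,v:(u/2.2+110-.3,v/2.2+60-.3)
obs=[("top",f(385,281),(-.06,-.09,.083)),("top",f(313,305),(-.06,.0092,.112)),("top",f(438,301),(-.11,-.15,.07)),("top",f(222,379),(-.11,.15,.07)),
("side",f(361,192),(-.06,-.09,.083)),("side",f(329,238),(-.06,.0092,.111)),("side",f(413,183),(-.11,-.15,.07))]
ms={c:camera_model(c) for c in("top","side")}
def W(p,q):
    c,s=np.cos(p[2]),np.sin(p[2]); return np.array([p[0]+c*q[0]-s*q[1],p[1]+s*q[0]+c*q[1],q[2]])
if __name__=="__main__":
    r=lambda p:np.concatenate([proj(ms[c],W(p,q))-uv for c,uv,q in obs])
    best=min((least_squares(r,[.6,0,a],loss="soft_l1") for a in(-.3,.3)),key=lambda s:s.cost)
    p=best.x; print(p.round(4)); print(r(p).reshape(-1,2).round(1))
    for n,q in dict(off=(-.06,.0092,.111),slow=(-.06,.05,.12),fast=(-.06,.0908,.111),btn=(-.06,-.09,.083)).items(): print(n,W(p,q).round(4))
    for n,uv,z in [("beaker",f(250,438),.08),("tub",f(375,391),.075),("flask",f(484,240),.0),("cork",f(503,226),.125),("rackA",f(180,280),.065),("rackB",f(198,315),.065)]: print(n,atz(ms["top"],uv,z).round(3))
    for c in("top","side"):
        i=cv2.resize(cv2.imread(f"pics/a_{c}.png"),None,fx=1.5,fy=1.5)
        for q in [(-.06,-.09,.083),(-.06,.0092,.111),(-.11,-.15,.07),(-.11,.15,.07),(-.06,.0908,.111),(.13,.15,.126),(.13,-.15,.126)]:
            u=proj(ms[c],W(p,q))*1.5; cv2.circle(i,tuple(int(x) for x in u),3,(0,0,255),1)
        cv2.imwrite(f"pics/fit_{c}.png",i)
    i=np.hstack([cv2.imread(f"pics/fit_{c}.png")[100:450,220:540] for c in("top","side")]); cv2.imwrite("pics/fit.png",i)
E
python3 fit.py
```

```text
[0.6095 0.0514 0.3327]
[[ 0.1 -0.6]
 [-0.6 -0.3]
 [ 1.7  0.2]
 [-0.8  1.1]
 [-0.5  0.9]
 [-0.4 -0.2]
 [ 1.4 -1.5]]
off [0.5497 0.0405 0.111 ]
slow [0.5364 0.079  0.12  ]
fast [0.5231 0.1176 0.111 ]
btn [ 0.5821 -0.0533  0.083 ]
beaker [0.386 0.119 0.08 ]
tub [ 0.442 -0.038  0.075]
flask [ 0.644 -0.199  0.   ]
cork [ 0.642 -0.195  0.125]
rackA [0.587 0.209 0.065]
rackB [0.541 0.186 0.065]
```

View pics/fit.png

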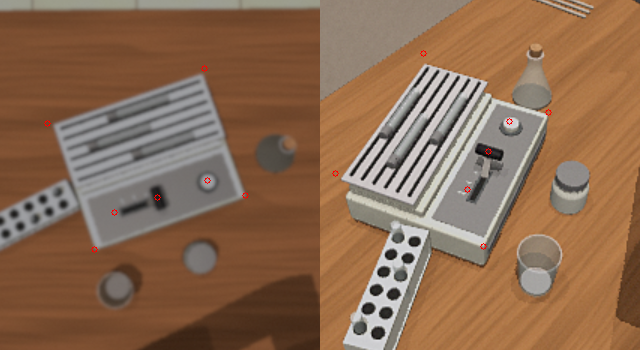

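```bash
cat > go.py <<'E'
import sys
from fit import *
p=[.6095,.0514,.3327]
s=sensors.state(); q=s["ee_rot"]; Rt=R.from_quat([q[1],q[2],q[3],q[0]])
c,sn=np.cos(p[2]),np.sin(p[2])
T=R.from_matrix(np.array([[c,sn,0],[sn,-c,0],[0,0,-1]]))
d=np.array(s["ee_pos"])-[p[0],p[1],0]
print("t",s["t"],"rocker-frame TCP mm",(1e3*np.array([c*d[0]+sn*d[1],-sn*d[0]+c*d[1],d[2]])).round(1),"F",s["contact_force"].round(1),"w",s["grip_width"], "q",s["joint_pos"].round(2))
for a in sys.argv[1:]:
    g=W(p,[float(x)/1e3 for x in a.split(",")])
    print(a,(Rt.inv()*T).as_rotvec().round(3),(Rt.inv().apply(g-s["ee_pos"])).round(4))
E
python3 go.py=-60 2>/dev/null || python3 go.py " -60,-24,200"
```

```text
t 0.85 rocker-frame TCP mm [-521.5 -394.9  235.7] F [ 0.   0.6 -0.9] w 0.09289560185817387 q [-1.31  0.26  1.53  0.    1.35 -0.2 ]
 -60,-24,200 [ 0.    -0.    -1.441] [-0.3079 -0.5057  0.0357]
```

Request:
jog_arm --pt "0 0 -1.44 -0.308 -0.506 0.035 0" --pt "0 0 -1.44 -0.308 -0.506 0.035 0" --pt "0 0 -1.44 -0.308 -0.506 0.035 0" --pt "0 0 -1.44 -0.308 -0.506 0.035 0" --pt "0 0 -1.44 -0.308 -0.506 0.035 0" --pt "0 0 -1.44 -0.308 -0.506 0.035 0" --pt "0 0 -1.44 -0.308 -0.506 0.035 0" --pt "0 0 -1.44 -0.308 -0.506 0.035 0"

```text
t: 1.65
ee_pos: [0.4589, -0.1523, 0.2123]
ee_rot: [0.0, 0.999, 0.049, 0.0]
contact_force: [0.9, -0.1, 0.2]
grip_width: 0.0338
```

```bash
python3 go.py " -60,-24,200"
```

```text
t 1.65 rocker-frame TCP mm [-208.8 -143.4  212.3] F [ 0.9 -0.1  0.2] w 0.03378092772996189 q [-0.55  0.16  1.72 -0.    1.26 -0.65]
 -60,-24,200 [ 0.001 -0.001 -0.235] [ 0.117  -0.1507  0.0123]
```

Request:
jog_arm --pt "0 0 -0.235 0.117 -0.151 0.012 0" --pt "0 0 -0.235 0.117 -0.151 0.012 0" --pt "0 0 -0.235 0.117 -0.151 0.012 0" --pt "0 0 -0.235 0.117 -0.151 0.012 0" --pt "0 0 -0.235 0.117 -0.151 0.012 0" --pt "0 0 -0.235 0.117 -0.151 0.012 0" --pt "0 0 -0.235 0.117 -0.151 0.012 0"

```text
t: 2.35
ee_pos: [0.5601, 0.0086, 0.2002]
ee_rot: [0.001, 0.986, 0.166, 0.0]
contact_force: [-0.7, -0.5, -0.4]
grip_width: 0.0002
```

```bash
python3 - <<'E'
from h import *
save("pics/c_wrist.png",camera("wrist")); save("pics/c_side.png",camera("side"))
i=np.vstack([cv2.imread("pics/c_side.png")[60:330,110:410]]);cv2.imwrite("pics/c_s2.png",cv2.resize(i,None,fx=2,fy=2))
E
python3 go.py " -60,-24,200" " -60,-24,121"
```

```text
t 2.45 rocker-frame TCP mm [-60.8 -24.8 200.5] F [ 0.1 -0.6 -0.1] w 0.00043900101062690724 q [-0.18  0.3   1.56 -0.    1.27 -0.52]
 -60,-24,200 [ 0.001 -0.    -0.002] [ 0.0008 -0.0008  0.0005]
 -60,-24,121 [ 0.001 -0.    -0.002] [ 0.0008 -0.0009  0.0795]
```

View pics/c_wrist.png

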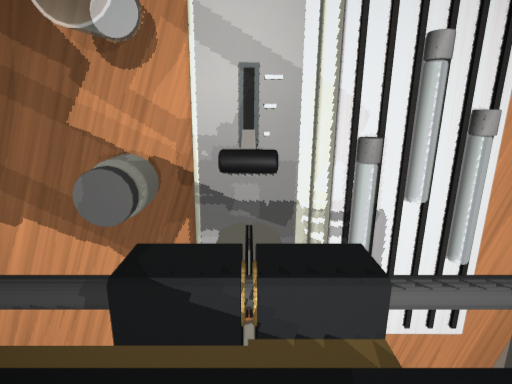

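View pics/c_s2.png

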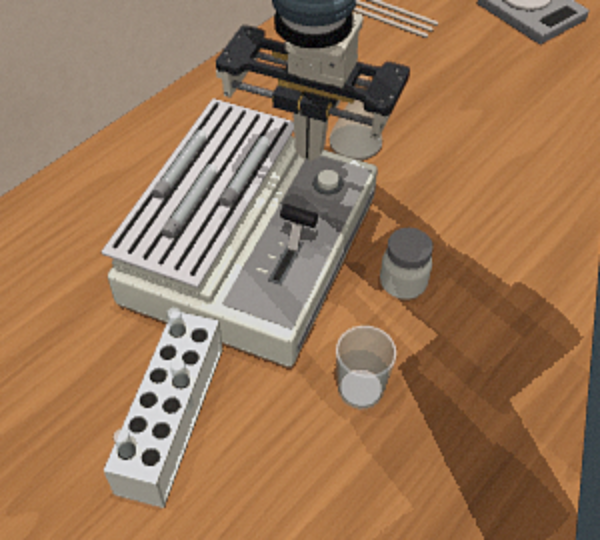

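Run:
```python
from fit import *
p=[.6095,.0514,.3327]
m=camera_model("wrist"); s=sensors.state(); q=s["ee_rot"]
T=np.eye(4);T[:3,:3]=R.from_quat([q[1],q[2],q[3],q[0]]).as_matrix();T[:3,3]=s["ee_pos"]
w=np.linalg.inv(T@np.array(m["mount"]))
print(proj(m,W(p,(-.06,.0092,.111)),w), "seen 248.5,161", atz(m,(248.5,161),.113,w), "bar", W(p,(-.06,.0092,.111)))
```

```text
[250.39367089 159.53856941] seen 248.5,161 [0.54869809 0.03929491 0.113     ] bar [0.54978548 0.04049974 0.111     ]
```

The wrist view confirms the bar within about 1.5 mm, at pixel (248,161) against a predicted (250,160). Its axis is square to the push direction. I'll descend behind it.

Request:
jog_arm --pt "0 0 0 0 0 0.04 0" --pt "0 0 0 0 0 0.08 0" --pt "0 0 0 0 0 0.08 0" --pt "0 0 0 0 0 0.08 0"

```text
t: 2.85
ee_pos: [0.5598, 0.007, 0.1209]
ee_rot: [0.0, 0.986, 0.164, -0.0]
contact_force: [-0.2, -0.4, 1.0]
grip_width: 0.0006
```

Request:
jog_arm --pt "0 0 0 0 -0.006 0 0" --pt "0 0 0 0 -0.012 0 0" --pt "0 0 0 0 -0.018 0 0" --pt "0 0 0 0 -0.024 0 0" --pt "0 0 0 0 -0.03 0 0" --pt "0 0 0 0 -0.036 0 0" --pt "0 0 0 0 -0.042 0 0" --pt "0 0 0 0 -0.042 0 0"

```text
t: 3.65
ee_pos: [0.5454, 0.0481, 0.1209]
ee_rot: [-0.0, 0.986, 0.165, -0.001]
contact_force: [0.3, -0.5, 0.9]
grip_width: 0.0005
```

```bash
python3 - <<'E'
from h import *
save("pics/d_wrist.png",camera("wrist"))
E
python3 go.py " -60,68,121"
```

```text
t 3.7 rocker-frame TCP mm [-61.6  17.4 120.8] F [ 0.5  0.1 -0.3] w 0.0005075442476374433 q [-0.12  0.36  1.7  -0.    1.09 -0.45]
 -60,68,121 [-0.     0.001 -0.002] [ 0.0015 -0.0506 -0.0002]
```

View pics/d_wrist.png

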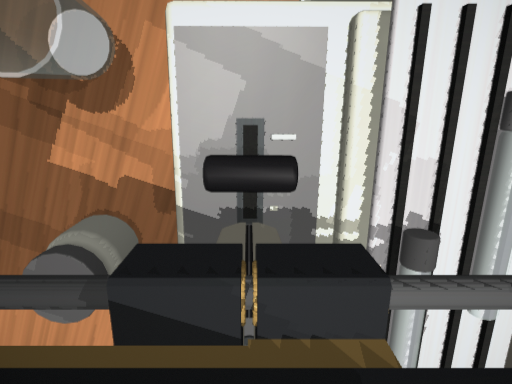

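The lever has clicked to slow: the bar is at (250,173), above the middle of the slot, and the force is near zero. I'll keep pushing to fast.

Request:
jog_arm --pt "0 0 0 0.001 -0.008 0 0" --pt "0 0 0 0.001 -0.016 0 0" --pt "0 0 0 0.001 -0.023 0 0" --pt "0 0 0 0.001 -0.03 0 0" --pt "0 0 0 0.001 -0.037 0 0" --pt "0 0 0 0.001 -0.044 0 0" --pt "0 0 0 0.001 -0.049 0 0" --pt "0 0 0 0.001 -0.049 0 0"

```text
t: 4.5
ee_pos: [0.5301, 0.0954, 0.1208]
ee_rot: [-0.0, 0.986, 0.165, -0.001]
contact_force: [-1.0, 0.2, -0.1]
grip_width: 0.0008
```

```bash
python3 - <<'E'
from h import *
save("pics/e_wrist.png",camera("wrist"))
E
python3 go.py " -60,68,121"
```

```text
t 4.55 rocker-frame TCP mm [-60.5  67.  120.8] F [ 0.9  0.4 -0.1] w 0.0006427691612035831 q [-0.03  0.34  1.72 -0.    1.08 -0.36]
 -60,68,121 [-0.     0.001 -0.001] [ 0.0005 -0.001  -0.0002]
```

View pics/e_wrist.png

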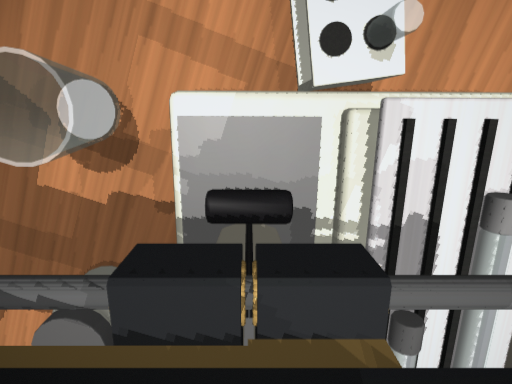

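The bar is now ahead of the fingers, at (249,206). I'll back off a little, rise, and verify its position.

Request:
jog_arm --pt "0 0 0 0 0.015 0 0" --pt "0 0 0 0 0.03 -0.04 0" --pt "0 0 0 0 0.06 -0.08 0" --pt "0 0 0 0 0.09 -0.08 0" --pt "0 0 0 0 0.09 -0.08 0"

```text
t: 5.05
ee_pos: [0.5622, 0.0053, 0.2024]
ee_rot: [0.001, 0.987, 0.163, 0.001]
contact_force: [0.4, 0.6, -0.3]
grip_width: 0.0008
```

```bash
python3 - <<'E'
from fit import *
p=[.6095,.0514,.3327]
m=camera_model("wrist"); s=sensors.state(); q=s["ee_rot"]
I=camera("wrist"); save("pics/f_wrist.png",I)
save("pics/f_side.png",camera("side"))
T=np.eye(4);T[:3,:3]=R.from_quat([q[1],q[2],q[3],q[0]]).as_matrix();T[:3,3]=s["ee_pos"]
w=np.linalg.inv(T@np.array(m["mount"]))
for n,y,z in(("slow",.05,.12),("fast",.0908,.111)): print(n,proj(m,W(p,(-.06,y,z)),w), proj(ms["side"],W(p,(-.06,y,z))))
print(boxes_of("wrist","lever_grip")[:2])
i=cv2.imread("pics/f_side.png")[60:330,110:410];cv2.imwrite("pics/f_s2.png",cv2.resize(i,None,fx=2,fy=2))
E
python3 go.py " -60,-90,130"
```

```text
slow [248.3957039   97.58025995] [252.12724031 177.49154187]
fast [248.06382365  36.09661009] [245.13773886 192.9654032 ]
[{'at': [245.1, 40.3], 'confidence': 0.73}]
t 5.2 rocker-frame TCP mm [-61.2 -23.3 200.1] F [-0.2  0.3 -0.8] w 0.00041721934582158185 q [-0.18  0.3   1.56  0.    1.28 -0.51]
 -60,-90,130 [-0.002  0.003 -0.003] [0.0016 0.0668 0.07  ]
```

View pics/f_wrist.png

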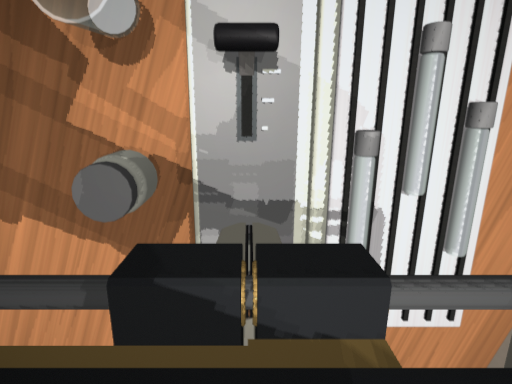

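View pics/f_s2.png

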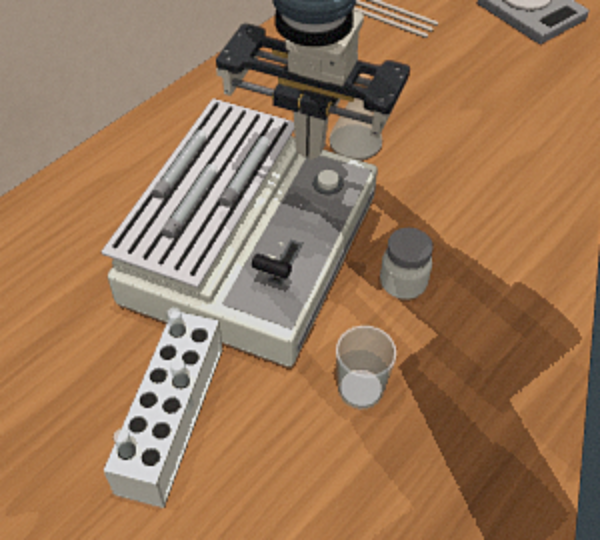

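The lever is at fast: the bar is at (246,37), and fast predicts (248,36). The rocker hasn't moved. For the press I'll turn the tool 90° so the gripper body stays over the deck and clear of the platform tubes.

Request:
jog_arm --pt "0 0 1.57 0.001 0.067 0 0" --pt "0 0 1.57 0.001 0.067 0 0" --pt "0 0 1.57 0.001 0.067 0 0" --pt "0 0 1.57 0.001 0.067 0 0" --pt "0 0 1.57 0.001 0.067 0 0" --pt "0 0 1.57 0.001 0.067 0 0" --pt "0 0 1.57 0.001 0.067 0 0" --pt "0 0 1.57 0.001 0.067 0 0"

```text
t: 6.0
ee_pos: [0.5812, -0.0525, 0.199]
ee_rot: [0.0, 0.906, -0.423, -0.002]
contact_force: [0.2, 0.1, 0.1]
grip_width: 0.0002
```

```bash
sed -i 's/^T=R.*/T=R.from_matrix(np.array([[sn,-c,0],[-c,-sn,0],[0,0,-1]]))/' go.py; python3 go.py " -60,-90,200"
```

```text
t 6.0 rocker-frame TCP mm [-60.7 -88.9 199. ] F [0.2 0.1 0.1] w 0.00023119700384203947 q [-0.28  0.35  1.5  -0.    1.3   0.59]
 -60,-90,200 [0.004 0.003 0.365] [ 0.0012 -0.0003 -0.001 ]
```

Request:
jog_arm --pt "0 0 0.365 0.001 0 0 0" --pt "0 0 0.365 0.001 0 0 0" --pt "0 0 0.365 0.001 0 0 0" --pt "0 0 0.365 0.001 0 0 0"

```text
t: 6.4
ee_pos: [0.5811, -0.0522, 0.1981]
ee_rot: [0.001, 0.815, -0.58, -0.003]
contact_force: [-0.9, 0.6, -0.4]
grip_width: 0.0006
```

```bash
python3 go.py " -60,-90,200" " -60,-90,105"
python3 - <<'E'
from h import *
a=camera("side");save("pics/g_side.png",a);b=camera("wrist")
cv2.imwrite("pics/g.png",np.hstack([cv2.resize(a[60:330,110:410],None,fx=1.4,fy=1.4),cv2.resize(b,(504,378))[:, :360]])[:,:,::-1])
E
```

```text
t 6.4 rocker-frame TCP mm [-60.7 -88.6 198.1] F [-0.9  0.6 -0.4] w 0.0006248813509751674 q [-0.28  0.35  1.5  -0.    1.3   0.96]
 -60,-90,200 [0.006 0.004 0.   ] [ 0.0014 -0.0007 -0.0019]
 -60,-90,105 [0.006 0.004 0.   ] [ 0.0017 -0.0012  0.0931]
```

View pics/g.png

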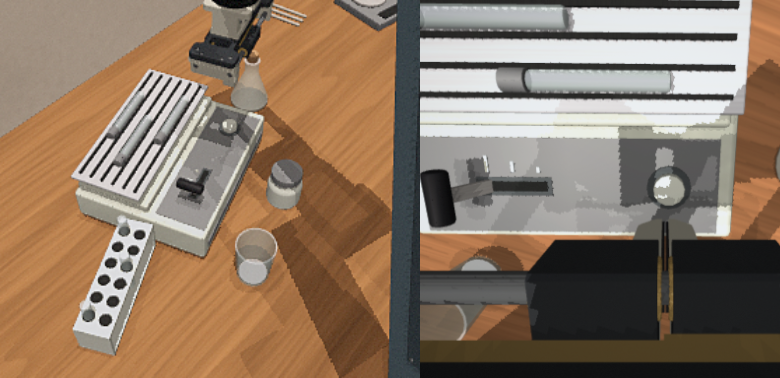

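Run:
```python
from fit import *
p=[.6095,.0514,.3327]
m=camera_model("wrist"); s=sensors.state(); q=s["ee_rot"]
T=np.eye(4);T[:3,:3]=R.from_quat([q[1],q[2],q[3],q[0]]).as_matrix();T[:3,3]=s["ee_pos"]
w=np.linalg.inv(T@np.array(m["mount"]))
camera("wrist")
for k in masks_of("wrist","start_top")[:1]: print(k["at"],k["confidence"])
print(proj(m,W(p,(-.06,-.09,.083)),w), (T[:3,:3].T@(atz(m,(252,191),.083,w)-s["ee_pos"])).round(4))
```

```text
[251.1, 192.0] 0.72
[251.70250892 191.35910194] [ 0.0017 -0.0015  0.1154]
```

Request:
jog_arm --pt "0.006 0.004 0 0.002 -0.002 0.045 0" --pt "0.006 0.004 0 0.002 -0.002 0.085 0" --pt "0.006 0.004 0 0.002 -0.002 0.092 0" --pt "0.006 0.004 0 0.002 -0.002 0.092 0"

```text
t: 7.0
ee_pos: [0.5827, -0.0536, 0.1057]
ee_rot: [0.0, 0.815, -0.579, -0.001]
contact_force: [-0.6, 0.5, 0.7]
grip_width: 0.0007
```

```bash
python3 go.py " -60,-90,100" " -60,-90,94"
python3 - <<'E'
from h import *
a=camera("side");save("pics/i_side.png",a);b=camera("wrist")
cv2.imwrite("pics/i.png",np.hstack([cv2.resize(a[60:330,110:410],None,fx=1.4,fy=1.4),cv2.resize(b,(504,378))[:, :360]])[:,:,::-1])
E
```

```text
t 7.0 rocker-frame TCP mm [-59.6 -90.5 105.7] F [-0.6  0.5  0.7] w 0.0006526653396876607 q [-0.28  0.44  1.62  0.    1.09  0.95]
 -60,-90,100 [0.001 0.001 0.002] [-0.0005  0.0004  0.0057]
 -60,-90,94 [0.001 0.001 0.002] [-0.0005  0.0004  0.0117]
```

View pics/i.png

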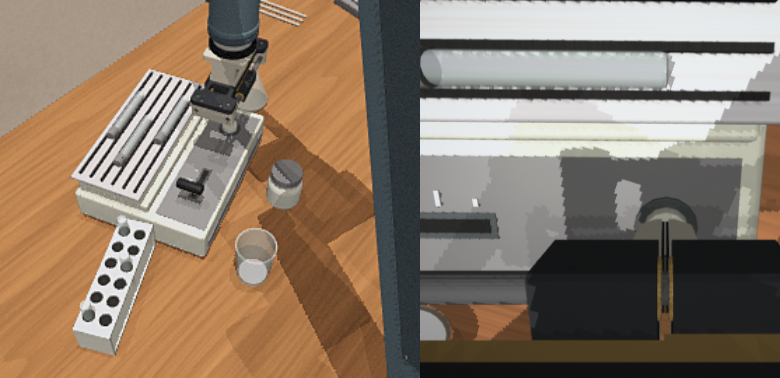

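The fingertips are centred over the button (collar arc at about (667,215) in the composite). Now I'll press.

Request:
jog_arm --pt "0 0 0 0 0 0.004 0" --pt "0 0 0 0 0 0.007 0" --pt "0 0 0 0 0 0.009 0" --pt "0 0 0 0 0 0.011 0" --pt "0 0 0 0 0 0.011 0"

```text
t: 7.6
ee_pos: [0.5854, -0.0544, 0.0978]
ee_rot: [-0.001, 0.815, -0.579, 0.003]
contact_force: [0.5, 1.0, 2.7]
grip_width: 0.0003
```

Request:
jog_arm --pt "0 0 0 0 0 0.003 0" --pt "0 0 0 0 0 0.006 0" --pt "0 0 0 0 0 0.006 0"

```text
t: 7.9
ee_pos: [0.5856, -0.0544, 0.0941]
ee_rot: [-0.001, 0.815, -0.579, 0.003]
contact_force: [-5.5, 1.1, 18.1]
grip_width: 0.0005
```

```bash
python3 go.py " -60,-90,94"
python3 - <<'E'
from h import *
print(sensors.state()["ft_torque"])
a=camera("side");b=camera("wrist")
cv2.imwrite("pics/j.png",np.hstack([cv2.resize(a[60:240,200:330],None,fx=2.2,fy=2.1),cv2.resize(b,(504,378))[:, :360]])[:,:,::-1])
E
```

```text
t 7.9 rocker-frame TCP mm [-57.2 -92.2  94.1] F [-5.5  1.1 18.1] w 0.0005352146070837427 q [-0.28  0.45  1.63 -0.    1.06  0.95]
 -60,-90,94 [-0.005 -0.004  0.002] [-0.0022  0.0028  0.    ]
[ 2.72385383e-01  1.12682020e+00 -7.16063573e-04]
```

View pics/j.png

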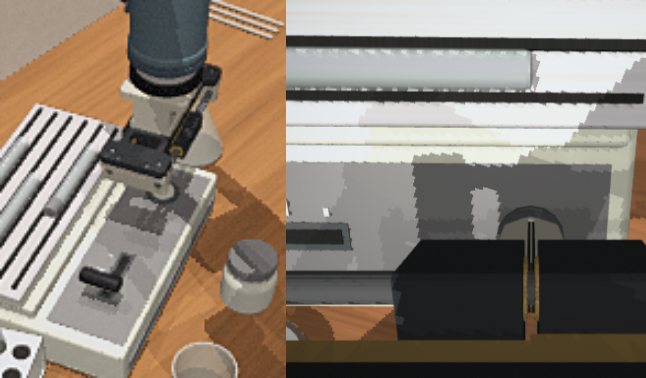

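The button is bottomed: TCP height is 94.1 mm, as predicted for full travel, and the force jumped to 18 N. I'll release straight up.

Request:
jog_arm --pt "0 0 0 0 0 -0.01 0" --pt "0 0 0 0 0 -0.03 0" --pt "0 0 0 0 0 -0.07 0" --pt "0 0 0 0 0 -0.12 0" --pt "0 0 0 0 0 -0.12 0" --pt "0 0 0 0 0 -0.12 0"

```text
t: 8.6
ee_pos: [0.5853, -0.0543, 0.2152]
ee_rot: [-0.002, 0.815, -0.579, 0.005]
contact_force: [-0.2, -1.0, -0.4]
grip_width: 0.0008
```

```bash
python3 go.py " -60,-90,200"
python3 - <<'E'
from fit import *
p=[.6095,.0514,.3327]
m=camera_model("wrist"); s=sensors.state(); q=s["ee_rot"]
b=camera("wrist"); a=camera("side")
T=np.eye(4);T[:3,:3]=R.from_quat([q[1],q[2],q[3],q[0]]).as_matrix();T[:3,3]=s["ee_pos"]
w=np.linalg.inv(T@np.array(m["mount"]))
print([(k["at"]) for k in boxes_of("wrist","start_top")[:1]])
for z in (.083,.077):print(z,proj(m,W(p,(-.06,-.09,z)),w))
old=cv2.imread("pics/a_side.png")[:,:,::-1]
for t in["beaker","tub","flask","rack","lever_grip"]: print(t,[k["at"] for k in boxes_of("side",t)[:1]])
print("fast expected",proj(ms["side"],W(p,(-.06,.0908,.111))))
cv2.imwrite("pics/k.png",np.hstack([cv2.resize(a[60:330,110:410],None,fx=1.4,fy=1.4),cv2.resize(b,(504,378))[:, :370]])[:,:,::-1])
E
```

```text
t 8.6 rocker-frame TCP mm [-57.4 -92.  215.2] F [-0.2 -1.  -0.4] w 0.0007653348328685111 q [-0.28  0.33  1.48 -0.    1.32  0.95]
 -60,-90,200 [-0.008 -0.006  0.002] [-0.0021  0.0028  0.0152]
[[244.3, 193.0]]
0.083 [246.93001789 191.90050461]
0.077 [246.92599836 190.33398019]
beaker [[291.8, 243.7]]
tub [[311.7, 190.8]]
flask [[287.9, 122.4]]
rack [[195.1, 263.8]]
lever_grip [[246.9, 189.2]]
fast expected [245.13773886 192.9654032 ]
```

View pics/k.png

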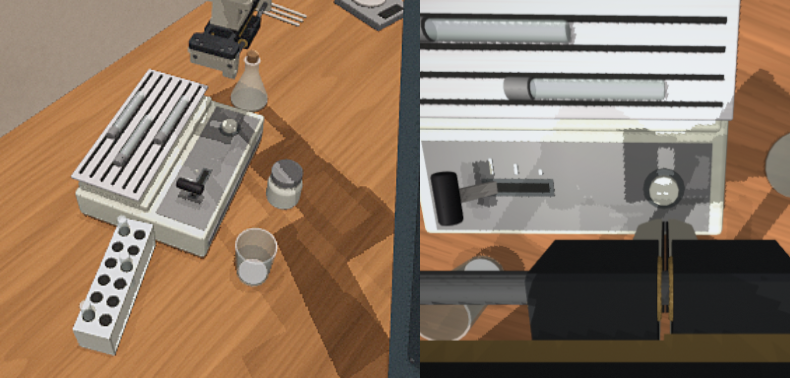

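The button is out again and the lever is still at fast. The bystanders and rocker are where they were, and the arm is clear. Signing off.

```bash
python3 -c "
from station import workorder; print(workorder.sign_off())"
```

```text
the job is handed in; nothing more can be done
None
```

The job is handed in at about 9 s of the 45 s allowed; sign-off gave no verdict. I pushed the speed lever from off through slow to the fast stop with the closed fingertips, then pressed the start button and released it straight up.

- **Lever:** after the push, the grip in the wrist view was within about 2 px of the predicted fast position. In the last side view it was about 4 px off by the network's estimate; it is still at fast by eye.
- **Button:** the first press stopped short, at about 2.7 N with the tool 3 mm above its target. I pressed on without letting go, to the predicted full-travel height, where the force reached about 18 N. The fingertips drifted about 3 mm sideways (about 5.5 N) but stayed on the button. It looks out again in the last pictures, although they can't show its height to the millimetre.
- **Rocker and bystanders:** the rocker shows no visible shift. The network's positions for beaker, tub and flask changed by about 1 px in the side view, and the rack's by about 3 px, which I put down to network scatter. The arm was clear, reading about 1 N.

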